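# Knock the work down onto its parallels

## Robot

A 7-joint arm with a two-finger parallel gripper is mounted at the origin on a cart in front of the work surface, level with it; the furniture and walls round the work are solid. World frame = base frame: x ahead of the robot, y to its left, z up, the work surface at z = 0. Lengths are in m, angles in degrees, forces in N, time in s.
With the tool pointing down it reaches from about 0.425 to 0.875 m from the base axis. Payload 4.7 kg.
Tool frame: the origin (TCP) lies at the very end of the fingers, on their centre line; the grasp point (between the pads) lies 19 mm behind it; z points along the fingers, y is the line along which they close (so a half turn about z gives the same grasp; the last joint's range is limited). The gripper opens to 85 mm and grips with 20 to 120 N. Pads are 22 mm wide; open, the fingers measure 114 mm over their backs; the gripper's body (76 mm by 85 mm) begins 54 mm behind the grasp point. The pads swing forward as they close: fully open they stand 13 mm farther back than shut.
Start: joints at [68.016, 18.392, -4.016, 83.108, 1.295, 78.541, -3.26], TCP at [0.252, -0.599, 0.231] pointing down, gripper open.
Joint ranges: [-163.93, 163.93], [-17.29, 119.83], [-79.2, 71.16], [3.27, 140.29], [-89.18, 269.18], [5.43, 117.66], [-154.24, 154.24]. Speed limits (degrees/s): [147.25, 147.25, 180, 180, 180, 180, 180].

## Interface

Orientations are given as [roll, pitch, yaw] about the fixed x, y, z axes, in that order (R = Rz(yaw) Ry(pitch) Rx(roll)).
In Python, from workcell import monitor, eyes, ticket gives the robot as it stands.
- The arm moves only by the shell command python3 -m handwheel 'ROWS' [FORCE]. ROWS is JSON, a list of rows, each a list of 3 entries, a list of its own where there are three numbers: the shift along the tool's x, y, z in m, then the turn, a rotation vector about the tool's x, y, z in degrees, then the closure, from -1 (fully open) to 1 (shut). In form: [[[dx, dy, dz], [rx, ry, rz], gripper], ...]. A call has exactly 5 rows; each row is the pose to reach, as a shift and turn from the pose commanded when the call began, along the tool's axes at that moment; what a row does not reach only later rows make up. A row lasts 1/10 s, in which the tool goes at most 50 mm and 8.59 degrees, less where a joint would pass 70% of its speed; a pose out of reach is approached as far as the arm can. A call with a gripper value outside its range is refused whole. The fingers move at their own pace and stop on an object; FORCE is the grip in N (left out, the last holds). Time passes only in rows, so rows that repeat a pose let the fingers close, or fill a call up. It gives the time, the measured TCP pose, the force, the opening and the grip force at its end, in the units of the state.
- monitor.observe(): the state, without advancing time (a new reading comes with each control period).
- eyes.capture(name): name is "side" or "top"; returns a dict with "img" (384x512x3 uint8, red, green, blue), "camera_matrix" (3x3 intrinsics, pixels), "dist_coeffs" ([k1, k2, p1, p2, k3] as OpenCV has them; the pictures are not rectified), "R" (3x3) and "t" (3): a world point X has camera coordinates R X + t. Camera axes: x right, y down, z forward; pixel columns grow to the right and rows downward; lengths in m; the calibration is good to about 2 mm. A picture is of the moment at which its call begins. There is no depth.
- ticket.job_done(): hands the job in; it is judged then, once.
The state is a dict: "time_s": time; "q": joint angles; "dq": joint speeds; "tau": joint torques, N m; "tcp_pos": TCP position; "tool_rot": TCP orientation; "ft_force": force on the tool from outside, world axes, zero at the start; "moment": the same for the moment, N m; "gripper_width": opening from 0.0 (shut) to 1.0 (fully open); "grip_force": force on a finger pad.
Only numpy, scipy, OpenCV 4.12 (cv2) and the standard library are available. Lean on these libraries where they do the work, as an engineer would, in place of code of your own. Each camera call takes 0.05 s, during which the arm holds its last target. There are 200 camera calls.

## Task

The aluminium block in the vice has ridden up off the two steel parallels under it and sits crooked. Using the brass drift, press the block down firmly but without denting it until it lies level and tight on the parallels and these no longer slide, and prove it by a push of about 5 N on the end of either parallel. Leave the drift standing upright on the drawer floor, the parallels where they lie and the other things undisturbed, and do not push on the block with the gripper itself.

Things in the scene. Friction and masses are not known exactly. Their poses are not given: they have to be found in the camera images.
- vice: Plain steel toolmaker's vice fixed in the left drawer, 190 mm long (its x), 70 mm wide (its y), with a screw and cross bar that reach 123 mm out at -x. Origin: centre of its underside, z up. The bed is 40 mm above the origin; the jaw faces stand at x = -25 and +25 mm, the jaws reach from y = -35 to 35 mm and up to z = 78 mm. The drawer's side walls are about 90 mm high.
- work_left (a point): Press point on top of the block held in the vice, 24 mm from its middle towards the vice's +y, 11 mm in from that end. Its height when the block is down is not known beforehand (81 to 91 mm above the vice's origin). Once it meets the parallels the stack gives some 0.5 mm, springily. A press of about 20 N at each end once it is down clamps them; a weak one does not. Over 35 N dents it.
- work_right (a point): The same press point at the other end of the block, 24 mm from its middle towards the vice's -y.
- parallel_near_mid (a point): Centre of the steel parallel bar on the vice's bed beside the moving jaw (vice x about -16 mm). 12 x 100 x 24 mm, long along its own y, 0.225 kg, loose. Its ends stick out 10 to 20 mm beyond the block and the jaws (the jaws' and the bed's sides are at y = -35 and 35 mm of the vice), so that an end face can be pushed along the bar.
- parallel_far_mid (a point): Centre of the other, equal parallel, beside the fixed jaw (vice x about +16 mm).
- parallel_near: The same bar as parallel_near_mid; origin at the centre of its underside.
- parallel_far: The same bar as parallel_far_mid; origin at the centre of its underside.
- drift_mid (a point): Centre of the drift, a plain round brass bar of 30 mm diameter and 80 mm length, 0.48 kg, standing on end on the floor of the right drawer at z = 0; own z along the bar.
- drift: The drift; origin at the centre of its lower end face.
- work: Aluminium block between the jaws, 50 (x) x 70 (y) mm, 0.3 kg; origin 22 mm below the middle of its top. Rough-sawn below, so its thickness is 17 to 27 mm, unknown. It starts 2 to 14 mm too high, rocked up to 0.06 rad about the vice's x. The jaws let it only move up, down and rock, against friction of 12 N (0.12 N m in rocking): it yields at roughly 5 to 12 N and stays where it is left.
- v_block: Bystander: steel V-block, 50 x 50 x 40 mm, right drawer.
- step_block: Bystander: dark stepped clamping block, 28 x 60 x 36 mm, right drawer.
- chuck_key: Bystander: drill chuck key with a cross bar, 70 x 85 x 17 mm, right drawer.
Not all that is in view belongs to the job. Of the things shaped like the drift, the brass one is meant.

How it is judged:
By the outcome, as a careful person would: the job done as asked, in the order asked, and still so for the second after the job is handed in, with the robot touching nothing.
It also fails if it takes over 72 s, if anything falls off the work surface, if the arm or the gripper's body presses on something with over 40 N, if the wrist force passes 120 N, or if a joint passes its speed limit or range.

## Working session

There is one attempt and no reset: what is moved stays moved. The work goes in short steps, Python scripts to look and compute and a shell command to move; the robot and the scene stay as the last step left them, time stands still between calls to the robot, and variables do not carry over. Pictures are saved under pics/ and viewed, at most 10 in all, crops included, and the job is handed in when it is done.

```bash
mkdir -p pics; ls; cat > h.py <<'E'
import numpy as np, cv2
from workcell import monitor, eyes, ticket
def cap(n,save=None):
    c=eyes.capture(n)
    if save: cv2.imwrite('pics/'+save,cv2.cvtColor(c['img'],cv2.COLOR_RGB2BGR))
    return c
def ray(c,uv):
    K=np.array(c['camera_matrix']);d=np.array(c['dist_coeffs']);R=np.array(c['R']);t=np.array(c['t'])
    p=cv2.undistortPoints(np.array(uv,float).reshape(-1,1,2),K,d)[:,0]
    return -R.T@t,(np.c_[p,np.ones(len(p))])@R
def plane(c,uv,z):
    o,d=ray(c,uv); return o+d*((z-o[2])/d[:,2])[:,None]
def proj(c,X):
    R=np.array(c['R']);t=np.array(c['t'])
    return cv2.projectPoints(np.array(X,float).reshape(-1,3),cv2.Rodrigues(R)[0],t,np.array(c['camera_matrix']),np.array(c['dist_coeffs']))[0][:,0]
E
python3 - <<'E'
from h import *
import pickle
for n in('top','side'):
    c=cap(n,n+'0.png'); pickle.dump(c,open(n+'0.pkl','wb')); print(n,(-np.array(c['R']).T@c['t']).round(3),np.array(c['R']).round(2).tolist())
s=monitor.observe();print(s)
E
```

```text
pics
top [0.388 0.028 1.056] [[0.03, -1.0, 0.0], [-0.99, -0.03, -0.12], [0.12, -0.0, -0.99]]
side [0.042 0.724 0.499] [[-0.85, -0.53, -0.02], [-0.22, 0.4, -0.89], [0.48, -0.75, -0.45]]
{'time_s': 0.1, 'q': array([68.01589748, 18.43514879, -4.01510403, 83.16801818,  1.29444414,
       78.54087775, -3.25825435]), 'dq': array([-0.02727043, -0.08619195, -0.02043942, -0.07085222,  0.03398401,
       -0.01346486,  0.04398335]), 'tau': array([-1.14417999e-03, -4.94880188e+01, -3.84499244e-01, -3.15211058e+01,
        1.31719888e-02,  7.44418212e-03, -3.72519594e-05]), 'tcp_pos': array([ 0.25156854, -0.59882168,  0.23032807]), 'tool_rot': array([-1.79901154e+02,  5.05192800e-03,  2.27949329e+01]), 'ft_force': array([-0.56606769,  0.04347842,  0.23841864]), 'moment': array([ 0.04631045,  0.00543654, -0.0156187 ]), 'grip_force': 0.0, 'gripper_width': 0.9980982686096562}
```

View pics/top0.png

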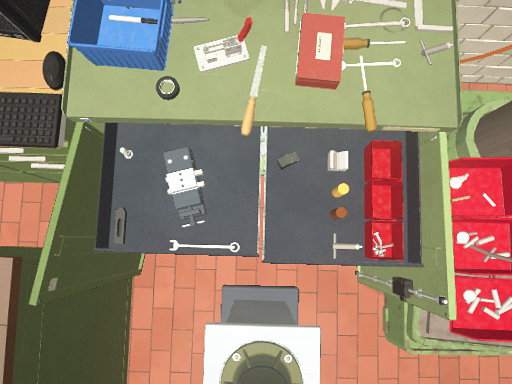

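View pics/side0.png

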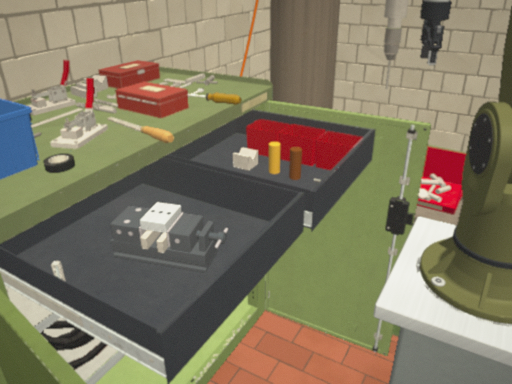

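Top view: two drift-like cylinders, one yellow at (342,190) and one red-brown at (338,212). The yellow one fits brass and the brown one looks like copper. The vice is at about (183,187). I'll confirm with an enlarged crop.

```bash
python3 - <<'E'
import cv2, numpy as np
t=cv2.imread('pics/top0.png');s=cv2.imread('pics/side0.png')
r=lambda i,x0,y0,w,h,k:cv2.resize(i[y0:y0+h,x0:x0+w],(w*k,h*k),interpolation=cv2.INTER_CUBIC)
a=r(t,150,140,66,93,6)
b=r(t,320,170,50,93,6)[:558]
cv2.imwrite('pics/c1.png',np.hstack([a,b]))
cv2.imwrite('pics/c2.png',r(s,100,190,133,84,6))
E
```

```text
(no output)
```

View pics/c1.png

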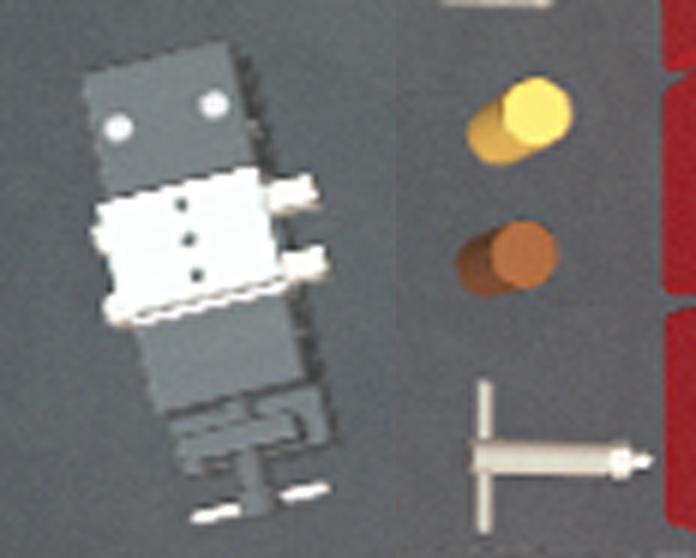

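View pics/c2.png

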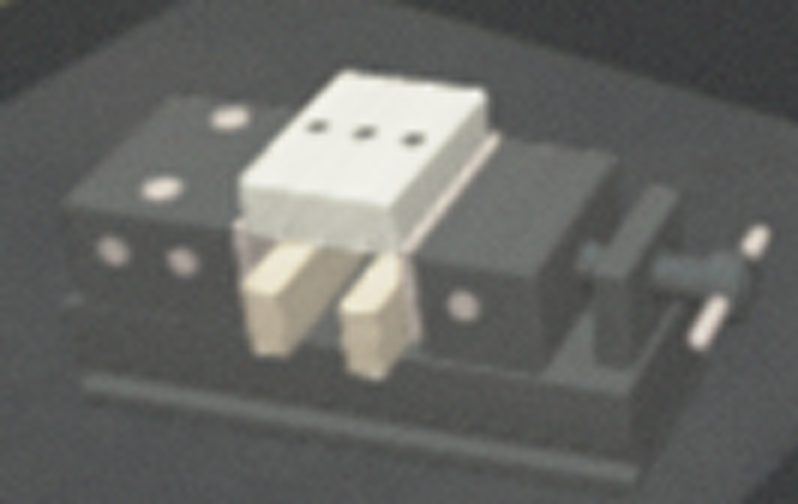

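The crop confirms brass at top px ≈(342,190), with copper-brown at (337,213). Each parallel's bar ends show on both sides of the vice. Next I measure.

```bash
cat > m.py <<'E'
from h import *
import pickle
T=pickle.load(open('top0.pkl','rb'));S=pickle.load(open('side0.pkl','rb'))
ct=lambda L:np.array(L,float)/6+[150,140]-0.42
cs=lambda L:np.array(L,float)/6+[100,190]-0.42
def tri(a,b):
    o1,d1=ray(T,a);o2,d2=ray(S,b);out=[]
    for u,v in zip(d1,d2):
        k=np.linalg.lstsq(np.c_[u,-v],o2-o1,rcond=None)[0]
        p,q=o1+u*k[0],o2+v*k[1]; out.append(np.r_[(p+q)/2,np.linalg.norm(p-q)])
    return np.array(out)*1000
E
python3 - <<'E'
from m import *
np.set_printoptions(suppress=True,precision=1)
print('dots',tri(ct([(180,204),(188,239),(196,275)]),cs([(318,126),(364,132),(413,139)])))
print('blk corners L+x,R+x,R-x,L-x',tri(ct([(100,207),(257,168),(280,285),(130,325)]),cs([(242,182),(345,70),(488,92),(388,208)])))
print('bolts',tri(ct([(118,127),(214,103)]),cs([(162,188),(230,118)])))
print('fixed jaw corners',plane(T,ct([(83,75),(232,42)]),.078)*1000)
print('mov jaw rear corners',plane(T,ct([(160,413),(303,378)]),.078)*1000)
print('par right ends',plane(T,ct([(316,190),(325,264)]),.064)*1000)
print('par left ends side tops',plane(S,cs([(262,290),(362,312)]),.064)*1000)
print('par left ends top',plane(T,ct([(97,240),(108,310)]),.064)*1000)
# cylinders
for n,c in(('T',T),('S',S)):
    h=cv2.cvtColor(c['img'],cv2.COLOR_RGB2HSV)
    m=((h[...,0]>=18)&(h[...,0]<=32)&(h[...,1]>110)&(h[...,2]>(225 if n=='T' else 90))).astype(np.uint8)
    k,l,st,ce=cv2.connectedComponentsWithStats(m)
    for i in range(1,k):
        if st[i,4]>25: print(n,st[i],ce[i].round(1),plane(c,[ce[i]],.08)*1000)
E
```

```text
dots [[551.2 230.7  95.9   0.8]
 [536.  226.5  96.    0.4]
 [520.2 222.2  96.    0.5]]
blk corners L+x,R+x,R-x,L-x [[549.2 265.9  95.3   0.3]
 [568.6 198.3  94.8   0. ]
 [518.2 186.5  94.9   2.3]
 [500.4 252.2  93.6   5.8]]
bolts [[587.8 263.6  80.    0.7]
 [599.9 221.4  79.8   0.8]]
fixed jaw corners [[611.8 281.4  78. ]
 [628.7 215.4  78. ]]
mov jaw rear corners [[461.4 238.7  78. ]
 [478.6 176.5  78. ]]
par right ends [[565.  176.7  64. ]
 [531.5 171.1  64. ]]
par left ends side tops [[539.9 272.7  64. ]
 [506.1 266.4  64. ]]
par left ends top [[539.5 274.2  64. ]
 [507.9 267.5  64. ]]
T [ 43   7  27  26 427] [56.9 20. ] [[987.6 610.3  80. ]]
T [   0   33   68   28 1321] [32.1 47. ] [[904.9 673.2  80. ]]
T [  0  87  62   7 215] [31. 90.] [[777.6 661.4  80. ]]
T [242 101   8  31  39] [245.3 115.7] [[718.1  64.9  80. ]]
T [338 183  11  12  98] [342.8 188.4] [[ 527.  -199.9   80. ]]
S [207  92  35  13 312] [224.5  97.8] [[ 878.4 -496.    80. ]]
S [142 126  32  17 211] [158.5 132.8] [[ 848.3 -119.8   80. ]]
S [269 142  11  32 343] [274.  157.6] [[ 485.6 -122.1   80. ]]
```

```bash
cat > go.py <<'E'
import sys
from h import *
from scipy.spatial.transform import Rotation as Ro
s=monitor.observe()
R=Ro.from_euler('xyz',s['tool_rot'],degrees=True)
a=list(map(float,sys.argv[1:]))
d=np.array(a[:3])/1000-s['tcp_pos']
print('shift mm',(R.inv().apply(d)*1000).round(1))
if len(a)>3: print('turn',(R.inv()*Ro.from_euler('xyz',[180,0,a[3]],degrees=True)).as_rotvec(degrees=True).round(2))
E
python3 -m handwheel '[[[0.042,-0.027,0],[0,0,2],-0.2],[[0.084,-0.054,0],[0,0,4],-0.2],[[0.126,-0.081,0],[0,0,6],-0.2],[[0.168,-0.108,0],[0,0,7.6],-0.2],[[0.21,-0.134,0],[0,0,7.6],-0.2]]' 100
python3 -m handwheel '[[[0.036,-0.034,0],[0,0,0],-0.2],[[0.072,-0.068,0],[0,0,0],-0.2],[[0.108,-0.102,0],[0,0,0],-0.2],[[0.144,-0.136,0],[0,0,0],-0.2],[[0.178,-0.154,0],[0,0,0],-0.2]]'
python3 go.py 527 -200 180 15.2; python3 -c "
from h import *
s=monitor.observe();print(s['tcp_pos'],s['tool_rot'],s['ft_force'],s['gripper_width'],s['time_s'])"
```

```text
time_s: 0.6
tcp_pos: [0.3941, -0.3923, 0.231]
tool_rot: [-180.0, 0.0, 15.2]
ft_force: [0.5, -1.0, 0.6]
gripper_width: 0.602
grip_force: 0.0
time_s: 1.1
tcp_pos: [0.5257, -0.195, 0.2314]
tool_rot: [-180.0, -0.0, 15.4]
ft_force: [0.4, 0.0, 0.3]
gripper_width: 0.603
grip_force: 0.0
shift mm [-0.   5.2 51.4]
turn [-0.04 -0.    0.19]
[ 0.52566903 -0.19499884  0.23141357] [-1.79962128e+02 -2.41235815e-03  1.53863863e+01] [0.44273584 0.01119678 0.29361489] 0.6034395078941687 1.1
```

```bash

python3 -m handwheel '[[[0,0.005,0.05],[0,0,0],-0.2],[[0,0.005,0.1],[0,0,0],-0.2],[[0,0.005,0.14],[0,0,0],-0.2],[[0,0.005,0.17],[0,0,0],-0.2],[[0,0.005,0.189],[0,0,0],-0.2]]'
python3 -m handwheel '[[[0,0,0],[0,0,0],0.3],[[0,0,0],[0,0,0],1],[[0,0,0],[0,0,0],1],[[0,0,0],[0,0,0],1],[[0,0,0],[0,0,0],1]]' 100
python3 -m handwheel '[[[0,0,0],[0,0,0],1],[[0,0,-0.002],[0,0,0],1],[[0,0,-0.004],[0,0,0],1],[[0,0,-0.02],[0,0,0],1],[[0,0,-0.06],[0,0,0],1]]' 100
python3 -m handwheel '[[[0,0,-0.03],[0,0,0],1],[[0,0,-0.06],[0,0,0],1],[[0,0,-0.08],[0,0,0],1],[[0,0,-0.08],[0,0,0],1],[[0,0,-0.08],[0,0,0],1]]'
python3 - <<'E'
from h import *
a=cap('top')['img'];b=cap('side')['img']
cv2.imwrite('pics/g.png',np.hstack([a[130:260,290:410],b[90:220,220:340]])[...,::-1].repeat(3,0).repeat(3,1))
E
```

```text
time_s: 1.6
tcp_pos: [0.524, -0.2032, 0.0389]
tool_rot: [-179.8, 0.2, 15.2]
ft_force: [0.9, -0.1, -0.3]
gripper_width: 0.599
grip_force: 0.0
time_s: 2.1
tcp_pos: [0.5262, -0.2041, 0.0428]
tool_rot: [180.0, -0.0, 15.2]
ft_force: [-0.5, 0.0, -6.3]
gripper_width: 0.33
grip_force: 98.7
time_s: 2.6
tcp_pos: [0.5229, -0.2029, 0.0993]
tool_rot: [-179.7, 0.4, 15.2]
ft_force: [1.2, 0.8, -5.0]
gripper_width: 0.332
grip_force: 99.1
time_s: 3.1
tcp_pos: [0.5259, -0.2038, 0.1819]
tool_rot: [180.0, 0.0, 15.2]
ft_force: [-0.1, -0.2, -6.3]
gripper_width: 0.332
grip_force: 99.2
```

View pics/g.png

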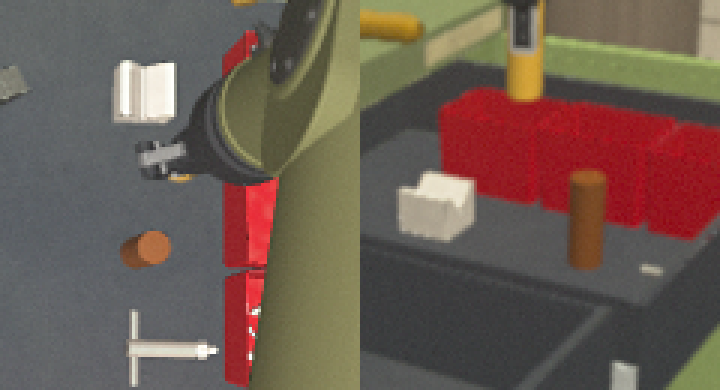

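Brass drift held upright; brown cylinder and V-block undisturbed. Moving over the vice.

```bash
python3 go.py 529.2 249.2 182 15.2
```

```text
shift mm [ 122.7 -435.9   -1.1]
turn [-0.11  0.15 -0.01]
```

```bash

python3 -m handwheel '[[[0.012,-0.043,0],[0,0,0],1],[[0.024,-0.087,0],[0,0,0],1],[[0.036,-0.13,0],[0,0,0],1],[[0.048,-0.174,0],[0,0,0],1],[[0.06,-0.218,0],[0,0,0],1]]'
python3 -m handwheel '[[[0.012,-0.043,0],[0,0,0],1],[[0.024,-0.087,0],[0,0,0],1],[[0.036,-0.13,0],[0,0,0],1],[[0.048,-0.174,0],[0,0,0],1],[[0.063,-0.218,0],[0,0,0],1]]'
python3 -m handwheel '[[[0,0,0.01],[0,0,0],1],[[0,0,0.02],[0,0,0],1],[[0,0,0.025],[0,0,0],1],[[0,0,0.025],[0,0,0],1],[[0,0,0.025],[0,0,0],1]]'
python3 go.py 529.2 249.2 182 15.2
python3 - <<'E'
from h import *
a=cap('top')['img'];b=cap('side')['img']
cv2.imwrite('pics/p.png',np.hstack([a[130:240,130:230],b[150:260,100:240]])[...,::-1].repeat(3,0).repeat(3,1))
s=monitor.observe();print(s['ft_force'],s['tcp_pos'])
E
```

```text
time_s: 3.7
tcp_pos: [0.5257, 0.0238, 0.1807]
tool_rot: [-180.0, 0.1, 15.2]
ft_force: [2.0, 0.0, -5.5]
gripper_width: 0.332
grip_force: 99.8
time_s: 4.2
tcp_pos: [0.5295, 0.2501, 0.1806]
tool_rot: [180.0, 0.2, 15.2]
ft_force: [1.4, -0.7, -5.7]
gripper_width: 0.329
grip_force: 99.8
time_s: 4.7
tcp_pos: [0.531, 0.2475, 0.157]
tool_rot: [180.0, 0.0, 15.1]
ft_force: [0.3, 0.1, -5.7]
gripper_width: 0.328
grip_force: 100.2
shift mm [ -1.3  -2.1 -25. ]
turn [ 0.04  0.03 -0.15]
[-0.17580129  0.18172788 -4.77942089] [0.53124414 0.24825643 0.15775057]
```

View pics/p.png

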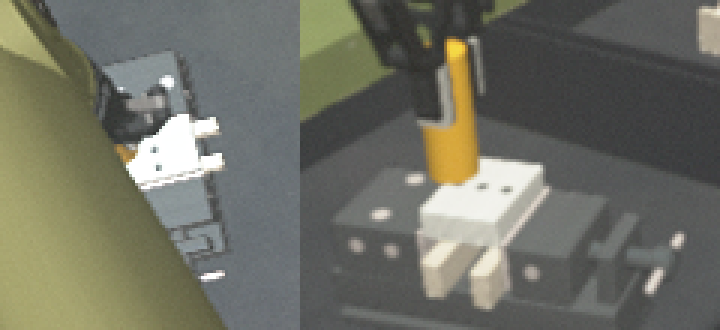

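Side view: drift upright over the +y end of the block, its lower edge at about (151,211) full-frame px. Checking offset, then descending gently.

```bash

python3 - <<'E'
from m import *
p=np.array([.5312,.2483,.115]); th=np.linspace(0,6.28,60)
q=proj(S,p+.015*np.c_[np.cos(th),np.sin(th),0*th]); print(q.min(0),q.max(0))
h=cv2.cvtColor(cap('side')['img'],cv2.COLOR_RGB2HSV)
m=((h[...,0]>=15)&(h[...,0]<=32)&(h[...,1]>140)).astype(np.uint8)
m[:,:120]=0;m[:,200:]=0;m[:160]=0;m[230:]=0
y,x=np.nonzero(m);print(x.min(),x.max(),y.min(),y.max(),[ (r,x[y==r].min(),x[y==r].max()) for r in (195,200,205,208)])
E
python3 -m handwheel '[[[0,0,0.004],[0,0,0],1],[[0,0,0.008],[0,0,0],1],[[0,0,0.011],[0,0,0],1],[[0,0,0.013],[0,0,0],1],[[0,0,0.014],[0,0,0],1]]'
python3 -m handwheel '[[[0,0,0.0005],[0,0,0],1],[[0,0,0.001],[0,0,0],1],[[0,0,0.0015],[0,0,0],1],[[0,0,0.002],[0,0,0],1],[[0,0,0.002],[0,0,0],1]]'
python3 -m handwheel '[[[0,0,0.0005],[0,0,0],1],[[0,0,0.001],[0,0,0],1],[[0,0,0.0015],[0,0,0],1],[[0,0,0.002],[0,0,0],1],[[0,0,0.002],[0,0,0],1]]'
```

```text
[144.20983548 204.27931094] [161.35823984 212.87613125]
141 158 163 210 [(195, np.int64(141), np.int64(157)), (200, np.int64(142), np.int64(158)), (205, np.int64(143), np.int64(158)), (208, np.int64(144), np.int64(156))]
time_s: 5.35
tcp_pos: [0.5305, 0.249, 0.1429]
tool_rot: [180.0, 0.0, 15.2]
ft_force: [0.8, 0.5, -4.9]
gripper_width: 0.324
grip_force: 100.2
time_s: 5.85
tcp_pos: [0.5307, 0.249, 0.1413]
tool_rot: [180.0, 0.0, 15.2]
ft_force: [-0.2, -0.3, -5.2]
gripper_width: 0.33
grip_force: 100.2
time_s: 6.35
tcp_pos: [0.5306, 0.249, 0.1392]
tool_rot: [180.0, 0.0, 15.2]
ft_force: [0.1, 0.2, -5.5]
gripper_width: 0.33
grip_force: 100.2
```

```bash
cat > chk.py <<'E'
from m import *
th=np.linspace(0,6.28,90)
circ=lambda p,r=.015:p+r*np.c_[np.cos(th),np.sin(th),0*th]
def mask(img,x0,x1,y0,y1):
    h=cv2.cvtColor(img,cv2.COLOR_RGB2HSV)
    m=((h[...,0]>=15)&(h[...,0]<=32)&(h[...,1]>140)&(h[...,2]>60))
    k=np.zeros_like(m);k[y0:y1,x0:x1]=1; return m&k
if __name__=='__main__':
    from scipy.optimize import least_squares
    y,x=np.nonzero(mask(S['img'],255,290,130,190)); print('orig side',x.min(),x.max(),y.min(),y.max())
    for p in ([.527,-.2],[.527,-.204]):
        q=np.r_[proj(S,circ(np.r_[p,0.])),proj(S,circ(np.r_[p,.08]))];print(q.min(0),q.max(0))
    t=monitor.observe()['tcp_pos'];print(t*1000)
    m=mask(cap('side')['img'],120,200,160,235);y,x=np.nonzero(m)
    rows=[r for r in range(190,208)]
    mid=np.array([(x[y==r].min()+x[y==r].max())/2 for r in rows]);print(np.polyfit(rows,mid,1),y.max())
    b=t-[0,0,.0428]; ax=proj(S,[b,b+[0,0,.03]]);print('axis proj',ax,'bottom row',proj(S,circ(b))[:,1].max())
    for d in([.001,0,0],[0,.001,0],[0,0,.001]):print(proj(S,[b+d])-ax[0])
E
python3 chk.py
```

```text
orig side 269 280 142 173
[268.02749644 141.67150517] [279.83601111 174.3412885 ]
[268.74827991 141.17380642] [280.54902906 173.76084061]
[530.57614525 248.99793532 139.16576725]
[ -0.29669763 212.7000344 ] 219
axis proj [[154.02224428 217.78332044]
 [152.04775777 203.16915071]] bottom row 222.27314253655766
[[-0.42054605 -0.14592168]]
[[-0.37852685  0.25578132]]
[[-0.06483158 -0.47875534]]
```

```bash
python3 - <<'E'
from chk import *
c=cap('side');t=monitor.observe()['tcp_pos'];b=t-[0,0,.0428]
im=c['img'][185:260,110:200,::-1].repeat(8,0).repeat(8,1).copy()
f=lambda q:((q-[110,185]+.5)*8).astype(np.int32)
cv2.polylines(im,[f(proj(S,circ(b)))],True,(255,0,0),1)
y=np.array([-.262,.965,0])
for s in(1,-1):
  P=np.array([.5355,.226,.096])+s*.024*y
  cv2.polylines(im,[f(proj(S,circ(P,.002)))],True,(0,0,255),1)
cv2.imwrite('pics/o.png',im)
E
```

```text
(no output)
```

View pics/o.png

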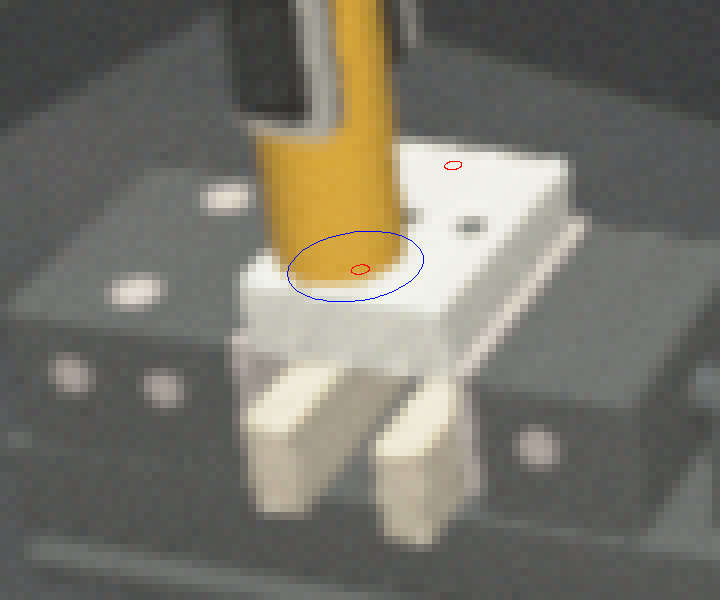

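The drift bottom stands about 3.5 mm too far toward vice +x of the press mark (345,258 against 360,269 in the crop). Correcting and touching down.

```bash

python3 -m handwheel '[[[-0.0035,0.001,0],[0,0,0],1],[[-0.0035,0.001,0],[0,0,0],1],[[-0.0035,0.001,0.0005],[0,0,0],1],[[-0.0035,0.001,0.001],[0,0,0],1],[[-0.0035,0.001,0.001],[0,0,0],1]]'
python3 -m handwheel '[[[0,0,0.0005],[0,0,0],1],[[0,0,0.001],[0,0,0],1],[[0,0,0.0015],[0,0,0],1],[[0,0,0.0015],[0,0,0],1],[[0,0,0.0015],[0,0,0],1]]'
python3 -m handwheel '[[[0,0,0.0005],[0,0,0],1],[[0,0,0.001],[0,0,0],1],[[0,0,0.0015],[0,0,0],1],[[0,0,0.0015],[0,0,0],1],[[0,0,0.0015],[0,0,0],1]]'
```

```text
time_s: 6.95
tcp_pos: [0.5275, 0.2471, 0.1382]
tool_rot: [180.0, 0.0, 15.2]
ft_force: [-0.3, 0.2, -5.5]
gripper_width: 0.329
grip_force: 100.3
time_s: 7.45
tcp_pos: [0.5275, 0.2472, 0.1367]
tool_rot: [180.0, 0.0, 15.2]
ft_force: [-0.4, 0.6, -5.7]
gripper_width: 0.333
grip_force: 100.3
time_s: 7.95
tcp_pos: [0.5276, 0.2474, 0.1356]
tool_rot: [-180.0, -0.0, 15.2]
ft_force: [-1.8, -0.8, -1.6]
gripper_width: 0.326
grip_force: 100.2
```

```bash

python3 -m handwheel '[[[0,0,0.0005],[0,0,0],1],[[0,0,0.001],[0,0,0],1],[[0,0,0.0015],[0,0,0],1],[[0,0,0.0015],[0,0,0],1],[[0,0,0.0015],[0,0,0],1]]' | egrep 'pos|force'
python3 -m handwheel '[[[0,0,0.0005],[0,0,0],1],[[0,0,0.001],[0,0,0],1],[[0,0,0.001],[0,0,0],1],[[0,0,0.001],[0,0,0],1],[[0,0,0.001],[0,0,0],1]]' | egrep 'pos|force'
```

```text
tcp_pos: [0.5277, 0.2475, 0.1341]
ft_force: [-1.7, 0.0, 3.7]
grip_force: 100.5
tcp_pos: [0.5276, 0.2475, 0.1328]
ft_force: [-1.4, 1.6, 2.0]
grip_force: 100.5
```

```bash

python3 -m handwheel '[[[0,0,-0.01],[0,0,0],1],[[0,0.02,-0.013],[0,0,0],1],[[0,0.048,-0.013],[0,0,0],1],[[0,0.048,-0.006],[0,0,0],1],[[0,0.048,-0.003],[0,0,0],1]]' | egrep 'pos|force'
python3 -m handwheel '[[[0,0,0],[0,0,0],1],[[0,0,0.0005],[0,0,0],1],[[0,0,0.001],[0,0,0],1],[[0,0,0.001],[0,0,0],1],[[0,0,0.001],[0,0,0],1]]' | egrep 'pos|force'
python3 -m handwheel '[[[0,0,0.0005],[0,0,0],1],[[0,0,0.001],[0,0,0],1],[[0,0,0.0015],[0,0,0],1],[[0,0,0.0015],[0,0,0],1],[[0,0,0.0015],[0,0,0],1]]' | egrep 'pos|force'
```

```text
tcp_pos: [0.5397, 0.1985, 0.1342]
ft_force: [-1.2, 0.3, -5.2]
grip_force: 100.8
tcp_pos: [0.5401, 0.2012, 0.1349]
ft_force: [-0.2, -0.5, -6.4]
grip_force: 100.8
tcp_pos: [0.5401, 0.2008, 0.1333]
ft_force: [-0.6, 0.2, -5.0]
grip_force: 100.8
```

```bash

python3 -m handwheel '[[[0,0,0.0005],[0,0,0],1],[[0,0,0.001],[0,0,0],1],[[0,0,0.0015],[0,0,0],1],[[0,0,0.0015],[0,0,0],1],[[0,0,0.0015],[0,0,0],1]]' | egrep 'pos|force'
python3 -m handwheel '[[[0,0,0.0005],[0,0,0],1],[[0,0,0.001],[0,0,0],1],[[0,0,0.0015],[0,0,0],1],[[0,0,0.0015],[0,0,0],1],[[0,0,0.0015],[0,0,0],1]]' | egrep 'pos|force'
```

```text
tcp_pos: [0.5404, 0.2008, 0.1326]
ft_force: [-2.8, -1.5, 3.8]
grip_force: 100.7
tcp_pos: [0.5403, 0.2008, 0.1304]
ft_force: [-2.0, -1.7, 3.9]
grip_force: 100.7
```

```bash

python3 -m handwheel '[[[0,0,0.0005],[0,0,0],1],[[0,0,0.001],[0,0,0],1],[[0,0,0.0015],[0,0,0],1],[[0,0,0.0015],[0,0,0],1],[[0,0,0.0015],[0,0,0],1]]' | egrep 'pos|force'
```

```text
tcp_pos: [0.5403, 0.2008, 0.1287]
ft_force: [0.5, -1.6, 3.0]
grip_force: 100.7
```

```bash

python3 -m handwheel '[[[0,0,-0.01],[0,0,0],1],[[0,-0.02,-0.014],[0,0,0],1],[[0,-0.048,-0.014],[0,0,0],1],[[0,-0.048,-0.01],[0,0,0],1],[[0,-0.048,-0.006],[0,0,0],1]]' | egrep 'pos|force'
python3 -m handwheel '[[[0,0,0.0005],[0,0,0],1],[[0,0,0.001],[0,0,0],1],[[0,0,0.0015],[0,0,0],1],[[0,0,0.002],[0,0,0],1],[[0,0,0.002],[0,0,0],1]]' | egrep 'pos|force'
python3 -m handwheel '[[[0,0,0.0005],[0,0,0],1],[[0,0,0.001],[0,0,0],1],[[0,0,0.0015],[0,0,0],1],[[0,0,0.0015],[0,0,0],1],[[0,0,0.0015],[0,0,0],1]]' | egrep 'pos|force'
python3 -m handwheel '[[[0,0,0.0005],[0,0,0],1],[[0,0,0.001],[0,0,0],1],[[0,0,0.0015],[0,0,0],1],[[0,0,0.0015],[0,0,0],1],[[0,0,0.0015],[0,0,0],1]]' | egrep 'pos|force'
```

```text
tcp_pos: [0.5263, 0.2483, 0.134]
ft_force: [0.2, -0.2, -6.4]
grip_force: 100.7
tcp_pos: [0.5277, 0.2469, 0.1328]
ft_force: [0.7, 0.1, -5.6]
grip_force: 100.7
tcp_pos: [0.5275, 0.2472, 0.1313]
ft_force: [0.7, -0.3, -5.0]
grip_force: 100.7
tcp_pos: [0.5275, 0.2472, 0.1298]
ft_force: [-0.3, -0.0, -5.4]
grip_force: 100.7
```

```bash

python3 -m handwheel '[[[0,0,0.0005],[0,0,0],1],[[0,0,0.001],[0,0,0],1],[[0,0,0.0015],[0,0,0],1],[[0,0,0.0015],[0,0,0],1],[[0,0,0.0015],[0,0,0],1]]' | egrep 'pos|force'
python3 -m handwheel '[[[0,0,0.0005],[0,0,0],1],[[0,0,0.001],[0,0,0],1],[[0,0,0.001],[0,0,0],1],[[0,0,0.001],[0,0,0],1],[[0,0,0.001],[0,0,0],1]]' | egrep 'pos|force'
python3 -m handwheel '[[[0,0,0.0005],[0,0,0],1],[[0,0,0.001],[0,0,0],1],[[0,0,0.001],[0,0,0],1],[[0,0,0.001],[0,0,0],1],[[0,0,0.001],[0,0,0],1]]' | egrep 'pos|force'
```

```text
tcp_pos: [0.5277, 0.2474, 0.129]
ft_force: [-2.1, -0.6, 1.7]
grip_force: 100.7
tcp_pos: [0.5277, 0.2474, 0.1275]
ft_force: [-1.7, 0.8, 4.1]
grip_force: 100.8
tcp_pos: [0.5276, 0.2474, 0.1262]
ft_force: [-1.7, 0.5, 2.3]
grip_force: 100.8
```

```bash

python3 -m handwheel '[[[0,0,-0.01],[0,0,0],1],[[0,0.02,-0.012],[0,0,0],1],[[0,0.048,-0.012],[0,0,0],1],[[0,0.048,-0.007],[0,0,0],1],[[0,0.048,-0.003],[0,0,0],1]]' | egrep 'pos|force'
python3 -m handwheel '[[[0,0,0.0005],[0,0,0],1],[[0,0,0.001],[0,0,0],1],[[0,0,0.0015],[0,0,0],1],[[0,0,0.0015],[0,0,0],1],[[0,0,0.0015],[0,0,0],1]]' | egrep 'pos|force'
python3 -m handwheel '[[[0,0,0.0005],[0,0,0],1],[[0,0,0.001],[0,0,0],1],[[0,0,0.0015],[0,0,0],1],[[0,0,0.0015],[0,0,0],1],[[0,0,0.0015],[0,0,0],1]]' | egrep 'pos|force'
python3 -m handwheel '[[[0,0,0.0005],[0,0,0],1],[[0,0,0.001],[0,0,0],1],[[0,0,0.001],[0,0,0],1],[[0,0,0.001],[0,0,0],1],[[0,0,0.001],[0,0,0],1]]' | egrep 'pos|force'
```

```text
tcp_pos: [0.5399, 0.1991, 0.1282]
ft_force: [-0.5, 1.0, -5.4]
grip_force: 100.8
tcp_pos: [0.5401, 0.2012, 0.1279]
ft_force: [-0.1, 0.2, -5.7]
grip_force: 100.8
tcp_pos: [0.5402, 0.2008, 0.1265]
ft_force: [-0.3, -0.2, -4.0]
grip_force: 100.8
tcp_pos: [0.5403, 0.2008, 0.1258]
ft_force: [-2.8, -3.1, 3.5]
grip_force: 100.8
```

```bash

python3 -m handwheel '[[[0,0,0.0005],[0,0,0],1],[[0,0,0.001],[0,0,0],1],[[0,0,0.001],[0,0,0],1],[[0,0,0.001],[0,0,0],1],[[0,0,0.001],[0,0,0],1]]' | egrep 'pos|force'
python3 -m handwheel '[[[0,0,0.0005],[0,0,0],1],[[0,0,0.001],[0,0,0],1],[[0,0,0.001],[0,0,0],1],[[0,0,0.001],[0,0,0],1],[[0,0,0.001],[0,0,0],1]]' | egrep 'time|pos|force'
```

```text
tcp_pos: [0.5404, 0.2008, 0.1248]
ft_force: [-1.9, -2.5, 6.4]
grip_force: 100.9
time_s: 18.45
tcp_pos: [0.5405, 0.2008, 0.1245]
ft_force: [-3.5, -2.9, 10.0]
grip_force: 101.3
```

```bash

python3 -m handwheel '[[[0,0,0.0003],[0,0,0],1],[[0,0,0.0006],[0,0,0],1],[[0,0,0.0006],[0,0,0],1],[[0,0,0.0006],[0,0,0],1],[[0,0,0.0006],[0,0,0],1]]' | egrep 'time|pos|force'
```

```text
time_s: 18.95
tcp_pos: [0.5405, 0.2008, 0.1244]
ft_force: [-4.2, -4.0, 12.7]
grip_force: 101.5
```

```bash

python3 -m handwheel '[[[0,0,0.0005],[0,0,0],1],[[0,0,0.001],[0,0,0],1],[[0,0,0.001],[0,0,0],1],[[0,0,0.001],[0,0,0],1],[[0,0,0.001],[0,0,0],1]]' | egrep 'time|pos|force'
python3 -m handwheel '[[[0,0,-0.01],[0,0,0],1],[[0,-0.02,-0.014],[0,0,0],1],[[0,-0.048,-0.014],[0,0,0],1],[[0,-0.048,-0.008],[0,0,0],1],[[0,-0.048,-0.005],[0,0,0],1]]' | egrep 'pos|force'
python3 -m handwheel '[[[0,0,0.0005],[0,0,0],1],[[0,0,0.001],[0,0,0],1],[[0,0,0.0015],[0,0,0],1],[[0,0,0.0015],[0,0,0],1],[[0,0,0.0015],[0,0,0],1]]' | egrep 'pos|force'
python3 -m handwheel '[[[0,0,0.0005],[0,0,0],1],[[0,0,0.001],[0,0,0],1],[[0,0,0.001],[0,0,0],1],[[0,0,0.001],[0,0,0],1],[[0,0,0.001],[0,0,0],1]]' | egrep 'pos|force'
```

```text
time_s: 19.45
tcp_pos: [0.5406, 0.2008, 0.1241]
ft_force: [-6.2, -3.2, 15.6]
grip_force: 102.0
tcp_pos: [0.5263, 0.2481, 0.1251]
ft_force: [0.4, -1.6, -6.5]
grip_force: 100.9
tcp_pos: [0.5277, 0.2469, 0.1253]
ft_force: [-0.8, 0.2, -5.2]
grip_force: 100.9
tcp_pos: [0.5277, 0.2472, 0.1245]
ft_force: [-0.2, -1.4, -2.0]
grip_force: 100.9
```

```bash

python3 -m handwheel '[[[0,0,0.0005],[0,0,0],1],[[0,0,0.001],[0,0,0],1],[[0,0,0.001],[0,0,0],1],[[0,0,0.001],[0,0,0],1],[[0,0,0.001],[0,0,0],1]]' | egrep 'time|pos|force'
python3 -m handwheel '[[[0,0,0.0005],[0,0,0],1],[[0,0,0.001],[0,0,0],1],[[0,0,0.001],[0,0,0],1],[[0,0,0.001],[0,0,0],1],[[0,0,0.001],[0,0,0],1]]' | egrep 'time|pos|force'
```

```text
time_s: 21.45
tcp_pos: [0.5278, 0.2473, 0.1244]
ft_force: [-2.2, -2.2, 5.0]
grip_force: 101.4
time_s: 21.95
tcp_pos: [0.528, 0.2474, 0.1243]
ft_force: [-4.3, -2.1, 9.1]
grip_force: 101.9
```

```bash

python3 -m handwheel '[[[0,0,0.0005],[0,0,0],1],[[0,0,0.001],[0,0,0],1],[[0,0,0.0015],[0,0,0],1],[[0,0,0.0015],[0,0,0],1],[[0,0,0.0015],[0,0,0],1]]' | egrep 'time|pos|force'
python3 -m handwheel '[[[0,0,0.0004],[0,0,0],1],[[0,0,0.0008],[0,0,0],1],[[0,0,0.0008],[0,0,0],1],[[0,0,0.0008],[0,0,0],1],[[0,0,0.0008],[0,0,0],1]]' | egrep 'time|pos|force|rot'
```

```text
time_s: 22.45
tcp_pos: [0.5281, 0.2475, 0.1241]
ft_force: [-7.0, -3.2, 16.8]
grip_force: 102.6
time_s: 22.95
tcp_pos: [0.5281, 0.2476, 0.1239]
tool_rot: [179.9, -0.1, 15.2]
ft_force: [-8.0, -4.8, 20.0]
grip_force: 102.9
```

```bash

python3 -m handwheel '[[[0,0,-0.008],[0,0,0],1],[[0,0.02,-0.014],[0,0,0],1],[[0,0.048,-0.014],[0,0,0],1],[[0,0.048,-0.009],[0,0,0],1],[[0,0.048,-0.006],[0,0,0],1]]' | egrep 'pos|force'
python3 -m handwheel '[[[0,0,0],[0,0,0],1],[[0,0,0.001],[0,0,0],1],[[0,0,0.002],[0,0,0],1],[[0,0,0.002],[0,0,0],1],[[0,0,0.002],[0,0,0],1]]' | egrep 'pos|force'
python3 -m handwheel '[[[0,0,0.0005],[0,0,0],1],[[0,0,0.001],[0,0,0],1],[[0,0,0.0015],[0,0,0],1],[[0,0,0.0015],[0,0,0],1],[[0,0,0.0015],[0,0,0],1]]' | egrep 'pos|force'
python3 -m handwheel '[[[0,0,0.0005],[0,0,0],1],[[0,0,0.001],[0,0,0],1],[[0,0,0.001],[0,0,0],1],[[0,0,0.001],[0,0,0],1],[[0,0,0.001],[0,0,0],1]]' | egrep 'pos|force'
```

```text
tcp_pos: [0.54, 0.1997, 0.1246]
ft_force: [-0.7, 1.5, -5.0]
grip_force: 100.4
tcp_pos: [0.5398, 0.2021, 0.1244]
ft_force: [-1.9, 1.3, 0.0]
grip_force: 100.8
tcp_pos: [0.5401, 0.202, 0.1242]
ft_force: [-5.0, 0.7, 8.9]
grip_force: 101.8
tcp_pos: [0.5402, 0.202, 0.1241]
ft_force: [-7.8, -0.7, 12.9]
grip_force: 102.4
```

```bash

python3 -m handwheel '[[[0,0,0.0005],[0,0,0],1],[[0,0,0.001],[0,0,0],1],[[0,0,0.0015],[0,0,0],1],[[0,0,0.0015],[0,0,0],1],[[0,0,0.0015],[0,0,0],1]]' | egrep 'time|pos|force'
python3 -m handwheel '[[[0,0,-0.005],[0,0,0],1],[[0,0,-0.03],[0,0,0],1],[[0,0,-0.06],[0,0,0],1],[[0,0,-0.06],[0,0,0],1],[[0,0,-0.06],[0,0,0],1]]' | egrep 'time|pos|force'
python3 go.py 526.2 -204.1 180 15.2
```

```text
time_s: 25.45
tcp_pos: [0.5404, 0.2021, 0.1238]
ft_force: [-8.3, -1.7, 20.6]
grip_force: 103.0
time_s: 25.95
tcp_pos: [0.5404, 0.2001, 0.1791]
ft_force: [-0.3, 0.2, -6.2]
grip_force: 100.7
shift mm [-119.4  386.5   -0.6]
turn [ 0.05 -0.01 -0.05]
```

```bash

python3 -m handwheel '[[[-0.013,0.042,0],[0,0,0],1],[[-0.026,0.085,0],[0,0,0],1],[[-0.04,0.13,0],[0,0,0],1],[[-0.053,0.173,0],[0,0,0],1],[[-0.067,0.216,0],[0,0,0],1]]' | egrep 'time|pos|force'
python3 -m handwheel '[[[-0.013,0.042,0],[0,0,0],1],[[-0.026,0.085,0],[0,0,0],1],[[-0.04,0.13,0],[0,0,0],1],[[-0.0525,0.1705,0],[0,0,0],1],[[-0.0525,0.1705,0],[0,0,0],1]]' | egrep 'time|pos|force'
python3 -m handwheel '[[[0,0,0.04],[0,0,0],1],[[0,0,0.08],[0,0,0],1],[[0,0,0.115],[0,0,0],1],[[0,0,0.128],[0,0,0],1],[[0,0,0.131],[0,0,0],1]]' | egrep 'time|pos|force'
python3 -m handwheel '[[[0,0,0],[0,0,0],1],[[0,0,0],[0,0,0],1],[[0,0,0.001],[0,0,0],1],[[0,0,0.002],[0,0,0],1],[[0,0,0.002],[0,0,0],1]]' | egrep 'time|pos|force'
```

```text
time_s: 26.45
tcp_pos: [0.5304, -0.0275, 0.1774]
ft_force: [1.1, -0.4, -4.5]
grip_force: 100.9
time_s: 26.95
tcp_pos: [0.5224, -0.2132, 0.1768]
ft_force: [-0.5, -0.5, -5.2]
grip_force: 100.9
time_s: 27.45
tcp_pos: [0.5237, -0.2026, 0.0458]
ft_force: [-0.8, -0.1, -5.3]
grip_force: 100.9
time_s: 27.95
tcp_pos: [0.5263, -0.2037, 0.0475]
ft_force: [0.8, -0.2, -6.1]
grip_force: 100.9
```

```bash

python3 -m handwheel '[[[0,0,0.001],[0,0,0],1],[[0,0,0.002],[0,0,0],1],[[0,0,0.003],[0,0,0],1],[[0,0,0.003],[0,0,0],1],[[0,0,0.003],[0,0,0],1]]' | egrep 'time|pos|force'
python3 -m handwheel '[[[0,0,0.0005],[0,0,0],1],[[0,0,0.001],[0,0,0],1],[[0,0,0.0015],[0,0,0],1],[[0,0,0.0015],[0,0,0],1],[[0,0,0.0015],[0,0,0],1]]' | egrep 'time|pos|force'
```

```text
time_s: 28.45
tcp_pos: [0.526, -0.2035, 0.0438]
ft_force: [0.5, 0.6, -5.3]
grip_force: 100.9
time_s: 28.95
tcp_pos: [0.526, -0.2035, 0.0424]
ft_force: [0.2, -0.4, -5.3]
grip_force: 100.9
```

```bash

python3 -m handwheel '[[[0,0,0.0005],[0,0,0],1],[[0,0,0.001],[0,0,0],1],[[0,0,0.0012],[0,0,0],1],[[0,0,0.0012],[0,0,0],1],[[0,0,0.0012],[0,0,0],1]]' | egrep 'time|pos|force'
```

```text
time_s: 29.45
tcp_pos: [0.5261, -0.2035, 0.0413]
ft_force: [0.1, 0.5, -3.7]
grip_force: 100.9
```

```bash

python3 -m handwheel '[[[0,0,0],[0,0,0],0.2],[[0,0,0],[0,0,0],0.1],[[0,0,0],[0,0,0],0],[[0,0,0],[0,0,0],-0.2],[[0,0,0],[0,0,0],-0.2]]' | egrep 'time|pos|force|width'
python3 -m handwheel '[[[0,0,-0.02],[0,0,0],-0.2],[[0,0,-0.06],[0,0,0],-0.2],[[0,0,-0.1],[0,0,0],-0.2],[[0,0,-0.14],[0,0,0],-0.2],[[0,0,-0.15],[0,0,0],-0.2]]' | egrep 'time|pos|force|width'
python3 - <<'E'
from chk import *
S1=cap('side'); T1=cap('top')
for n,c in(('S',S1),):
    y,x=np.nonzero(mask(c['img'],255,290,130,190)); print(x.min(),x.max(),y.min(),y.max())
a,b=T1['img'],S1['img']
cv2.imwrite('pics/r.png',np.hstack([b[120:200,210:330],b[195:275,105:225]])[...,::-1].repeat(3,0).repeat(3,1))
E
python3 go.py 526 -204 190 15.2
```

```text
time_s: 29.95
tcp_pos: [0.5263, -0.2036, 0.0415]
ft_force: [-0.5, -0.6, -0.1]
gripper_width: 0.601
grip_force: 0.0
time_s: 30.45
tcp_pos: [0.5288, -0.2042, 0.1966]
ft_force: [0.8, -0.4, 0.9]
gripper_width: 0.601
grip_force: 0.0
268 279 142 173
shift mm [-1.4 -0.3  3.5]
turn [ 0.18 -0.19 -0.01]
```

View pics/r.png

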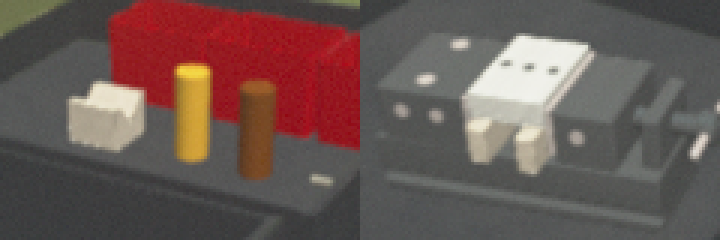

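Drift stands upright in its old place and the block is down. Now the push test with shut fingers on the −y ends.

```bash
python3 go.py 571.7 146.7 180 15.2
python3 -m handwheel '[[[0.012,-0.045,0],[0,0,0],1],[[0.025,-0.09,0],[0,0,0],1],[[0.037,-0.135,0],[0,0,0],1],[[0.05,-0.18,0],[0,0,0],1],[[0.062,-0.22,0],[0,0,0],1]]' 40 | egrep 'time|pos'
python3 go.py 571.7 146.7 180 15.2
```

```text
shift mm [ 134.6 -326.8   12.9]
turn [ 0.18 -0.19 -0.01]
time_s: 31.05
tcp_pos: [0.5267, 0.0274, 0.1892]
shift mm [  74.8 -103.2    9.1]
turn [-0.06  0.16  0.05]
```

```bash

python3 -m handwheel '[[[0.03,-0.04,0],[0,0,0],1],[[0.055,-0.075,0],[0,0,0],1],[[0.073,-0.105,0],[0,0,0],1],[[0.073,-0.105,0.03],[0,0,0],1],[[0.073,-0.105,0.07],[0,0,0],1]]' | egrep 'time|pos|width'
python3 -m handwheel '[[[0,0,0.03],[0,0,0],1],[[0,0,0.05],[0,0,0],1],[[0,0,0.065],[0,0,0],1],[[0,0,0.071],[0,0,0],1],[[0,0,0.071],[0,0,0],1]]' | egrep 'time|pos|force'
python3 go.py 571.7 146.7 48 15.2
```

```text
time_s: 31.55
tcp_pos: [0.5715, 0.148, 0.1202]
gripper_width: -0.001
time_s: 32.05
tcp_pos: [0.5704, 0.1454, 0.0491]
ft_force: [0.2, -0.2, -0.1]
grip_force: 0.0
shift mm [ 1.6 -0.9  1.1]
turn [-0.02  0.12  0.  ]
```

```bash

python3 -m handwheel '[[[0.0015,-0.003,0],[0,0,0],1],[[0.0015,-0.006,0],[0,0,0],1],[[0.0015,-0.008,0],[0,0,0],1],[[0.0015,-0.008,0],[0,0,0],1],[[0.0015,-0.008,0],[0,0,0],1]]' | egrep 'pos|ft'
python3 -m handwheel '[[[0,-0.001,0],[0,0,0],1],[[0,-0.002,0],[0,0,0],1],[[0,-0.0025,0],[0,0,0],1],[[0,-0.0025,0],[0,0,0],1],[[0,-0.0025,0],[0,0,0],1]]' | egrep 'pos|ft'
python3 -m handwheel '[[[0,-0.0005,0],[0,0,0],1],[[0,-0.001,0],[0,0,0],1],[[0,-0.0015,0],[0,0,0],1],[[0,-0.0015,0],[0,0,0],1],[[0,-0.0015,0],[0,0,0],1]]' | egrep 'pos|ft'
```

```text
tcp_pos: [0.5707, 0.1538, 0.0506]
ft_force: [0.1, -0.0, -0.6]
tcp_pos: [0.5698, 0.1561, 0.0501]
ft_force: [-0.8, -0.3, 0.2]
tcp_pos: [0.5695, 0.1576, 0.0502]
ft_force: [-0.3, 0.2, -0.7]
```

```bash

python3 -m handwheel '[[[0,-0.0005,0],[0,0,0],1],[[0,-0.001,0],[0,0,0],1],[[0,-0.0015,0],[0,0,0],1],[[0,-0.002,0],[0,0,0],1],[[0,-0.002,0],[0,0,0],1]]' | egrep 'pos|ft'
python3 -m handwheel '[[[0,-0.0005,0],[0,0,0],1],[[0,-0.001,0],[0,0,0],1],[[0,-0.0015,0],[0,0,0],1],[[0,-0.0015,0],[0,0,0],1],[[0,-0.0015,0],[0,0,0],1]]' | egrep 'pos|ft'
```

```text
tcp_pos: [0.5689, 0.1596, 0.0502]
ft_force: [0.7, -0.6, -0.1]
tcp_pos: [0.5686, 0.1609, 0.0502]
ft_force: [-0.5, 0.6, -0.3]
```

```bash

python3 -m handwheel '[[[0,-0.0005,0],[0,0,0],1],[[0,-0.001,0],[0,0,0],1],[[0,-0.0015,0],[0,0,0],1],[[0,-0.0015,0],[0,0,0],1],[[0,-0.0015,0],[0,0,0],1]]' | egrep 'pos|ft'
```

```text
tcp_pos: [0.5682, 0.1624, 0.0502]
ft_force: [-0.4, -0.1, -0.4]
```

```bash
python3 - <<'E'
from h import *
import pickle
b=cap('side')['img'];a=cap('top')['img'];b0=pickle.load(open('side0.pkl','rb'))['img']
f=lambda i,x,y:i[y:y+70,x:x+65]
cv2.imwrite('pics/q.png',np.hstack([f(a,160,150),f(b,130,200),f(b0,130,200)])[...,::-1].repeat(4,0).repeat(4,1))
E
```

```text
(no output)
```

View pics/q.png

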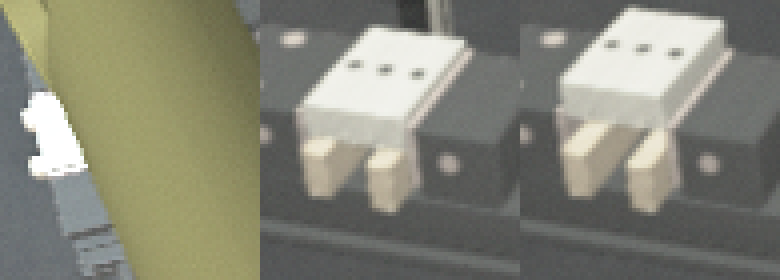

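Side view: bar ends (305,197) and (375,210 in the crop) are unmoved from the start and the block is down on them. The finger hasn't touched yet, so I continue.

```bash

python3 -m handwheel '[[[0,-0.0005,0],[0,0,0],1],[[0,-0.001,0],[0,0,0],1],[[0,-0.0015,0],[0,0,0],1],[[0,-0.002,0],[0,0,0],1],[[0,-0.002,0],[0,0,0],1]]' | egrep 'pos|ft'
python3 -m handwheel '[[[0,-0.0005,0],[0,0,0],1],[[0,-0.001,0],[0,0,0],1],[[0,-0.0015,0],[0,0,0],1],[[0,-0.0015,0],[0,0,0],1],[[0,-0.0015,0],[0,0,0],1]]' | egrep 'pos|ft'
```

```text
tcp_pos: [0.5678, 0.1638, 0.0502]
ft_force: [-0.1, -1.6, 0.5]
tcp_pos: [0.5677, 0.1639, 0.0502]
ft_force: [1.0, -4.8, 0.9]
```

```bash

python3 -m handwheel '[[[0,-0.0002,0],[0,0,0],1],[[0,-0.0002,0],[0,0,0],1],[[0,-0.0002,0],[0,0,0],1],[[0,-0.0002,0],[0,0,0],1],[[0,-0.0002,0],[0,0,0],1]]' | egrep 'time|pos|ft'
python3 -m handwheel '[[[0,0.005,0],[0,0,0],1],[[0,0.01,0],[0,0,0],1],[[-0.016,0.01,0],[0,0,0],1],[[-0.032,0.01,0],[0,0,0],1],[[-0.032,0.008,0],[0,0,0],1]]' | egrep 'pos|ft'
python3 -m handwheel '[[[0,-0.001,0],[0,0,0],1],[[0,-0.002,0],[0,0,0],1],[[0,-0.003,0],[0,0,0],1],[[0,-0.004,0],[0,0,0],1],[[0,-0.004,0],[0,0,0],1]]' | egrep 'pos|ft'
```

```text
time_s: 36.65
tcp_pos: [0.5677, 0.164, 0.0502]
ft_force: [0.2, -6.6, 1.7]
tcp_pos: [0.5366, 0.1496, 0.0498]
ft_force: [0.2, -0.4, -0.0]
tcp_pos: [0.5375, 0.1541, 0.0501]
ft_force: [-0.5, 0.9, 0.4]
```

```bash

python3 -m handwheel '[[[0,-0.0005,0],[0,0,0],1],[[0,-0.001,0],[0,0,0],1],[[0,-0.0015,0],[0,0,0],1],[[0,-0.0015,0],[0,0,0],1],[[0,-0.0015,0],[0,0,0],1]]' | egrep 'pos|ft'
python3 -m handwheel '[[[0,-0.0005,0],[0,0,0],1],[[0,-0.001,0],[0,0,0],1],[[0,-0.0015,0],[0,0,0],1],[[0,-0.0015,0],[0,0,0],1],[[0,-0.0015,0],[0,0,0],1]]' | egrep 'pos|ft'
```

```text
tcp_pos: [0.537, 0.1551, 0.0502]
ft_force: [-0.1, -0.2, 0.3]
tcp_pos: [0.5366, 0.1566, 0.0502]
ft_force: [0.3, -0.1, 1.1]
```

```bash

python3 -m handwheel '[[[0,-0.0005,0],[0,0,0],1],[[0,-0.001,0],[0,0,0],1],[[0,-0.0015,0],[0,0,0],1],[[0,-0.0015,0],[0,0,0],1],[[0,-0.0015,0],[0,0,0],1]]' | egrep 'pos|ft'
```

```text
tcp_pos: [0.5363, 0.1575, 0.0502]
ft_force: [1.3, -2.2, -0.6]
```

Contact; now increasing to about 5 N.

```bash

python3 -m handwheel '[[[0,-0.0005,0],[0,0,0],1],[[0,-0.0011,0],[0,0,0],1],[[0,-0.0011,0],[0,0,0],1],[[0,-0.0011,0],[0,0,0],1],[[0,-0.0011,0],[0,0,0],1]]' | egrep 'time|pos|ft'
```

```text
time_s: 39.65
tcp_pos: [0.5363, 0.1577, 0.0502]
ft_force: [0.9, -5.0, 0.8]
```

```bash

python3 -m handwheel '[[[0,-0.0001,0],[0,0,0],1],[[0,-0.0001,0],[0,0,0],1],[[0,-0.0001,0],[0,0,0],1],[[0,-0.0001,0],[0,0,0],1],[[0,-0.0001,0],[0,0,0],1]]' | egrep 'time|pos|ft'
python3 -m handwheel '[[[0,0.01,0],[0,0,0],1],[[0,0.02,0],[0,0,0],1],[[0,0.025,-0.04],[0,0,0],1],[[0,0.04,-0.09],[0,0,0],1],[[0,0.07,-0.14],[0,0,0],1]]' | egrep 'pos|ft'
python3 -m handwheel '[[[0,0.05,0],[0,0,0],1],[[0,0.1,0],[0,0,0],1],[[0,0.13,0],[0,0,0],1],[[0,0.13,0],[0,0,0],1],[[0,0.13,0],[0,0,0],1]]' | egrep 'time|pos|ft'
python3 - <<'E'
from h import *
a=cap('top')['img'];b=cap('side')['img']
cv2.imwrite('pics/z.png',np.hstack([a[110:260,90:290],b[110:260,90:310]])[...,::-1].repeat(2,0).repeat(2,1)[:, :800])
c=cv2.imread('pics/side0.png').astype(int)[...,::-1]
d=(np.abs(b.astype(int)-c).max(2)>45).astype(np.uint8)
k,l,st,ce=cv2.connectedComponentsWithStats(d);print(st[(st[:,4]>6)])
E
```

```text
time_s: 40.15
tcp_pos: [0.5363, 0.1577, 0.0502]
ft_force: [1.3, -5.5, 0.8]
tcp_pos: [0.5523, 0.0987, 0.183]
ft_force: [0.9, -0.7, -0.8]
time_s: 41.15
tcp_pos: [0.5868, -0.0291, 0.1809]
ft_force: [0.6, 1.6, 1.0]
[[     0      0    512    384 188035]
 [   185      0     45    120   3173]
 [   420      0     32     64   1326]
 [   482      0     30    109   2159]
 [   474    105     10     15     78]
 [   498    111     14      8     83]
 [   209    112     10     11     31]
 [   493    120     19     74    878]
 [   458    123     14     76    330]
 [   494    123      3     23     49]
 [   140    202     41     22    231]
 [   142    210     39     19    162]
 [   167    212      4      3      8]
 [   160    216      3      3      7]
 [   152    232     10      5     23]]
```

View pics/z.png

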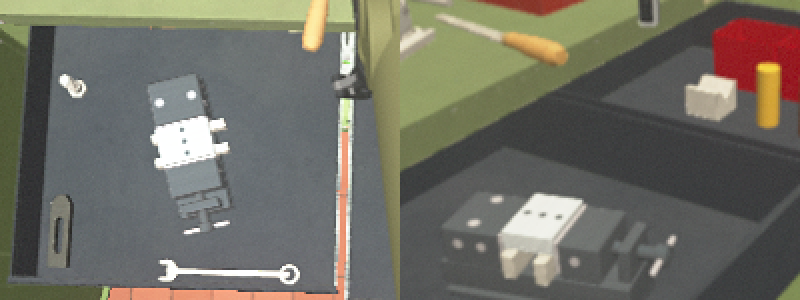

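The final view shows the block level in the vice, the bars in place, the drift upright, and nothing touched by the arm. Changes since the start appear only at the block and the arm. Handing in.

```bash
python3 -c "
from workcell import ticket
print(ticket.job_done())"
```

```text
the job is handed in; nothing more can be done
None
```

The block was pressed to about 26 N at each end and lies level on the parallels; neither bar moved under a push of about 5–6 N on its end, the brass drift stands upright back in the right drawer, and the job was handed in at about 41 s.

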